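# Wind open the green bean hopper

### The job

The outlet shutter of the bean hopper with the green wheel has to be opened for refilling. Swing its folded crank handle with the green knob up until it snaps upright (only then is the wheel unlocked), wind the wheel half a turn clockwise, seen from above, until it meets its stop, and let go with the crank still standing upright. Leave the hopper with the orange wheel as it is.

Things in the scene. Friction and masses are not known exactly. Their poses are not given: they have to be found in the camera images.
- green_axis (a point): Point on the green wheel's upright axis, 140 mm above the worktop, level with the crank pivot. Belongs to the fixed frame, does not turn with the wheel: z up, x towards the clear bin behind (72x112 mm, centred 108 mm along x, top at 143 mm), y to the left. Wheel: level, 132 mm across, rim and spokes 100 to 112 mm above the worktop, on a white gearbox. The frame is fixed to the worktop.
- green_pivot (a point): Crank's pivot on the green wheel, on two steel cheeks (27 mm wide together), 50 mm from the wheel axis, 140 mm above the worktop; at -50 mm along the frame's x at the start. It goes round with the wheel, as do its axes: x level from the pivot to the wheel axis, y along the pivot pin (tangential), z up.
- green_grip (a point): Centre of the crank's green ball knob: 28 mm across, with an 18 mm collar either side (38 mm long in all), centre 52.5 mm from the pivot, spinning freely on the rod (which ends 75 mm from the pivot). Site x points along the crank away from the pivot. Folded: crank level across the hub along the frame's x, centre 140 mm above the worktop, 28 mm over the wheel. Upright: 50 mm from the wheel axis, 192.5 mm above the worktop.
- green_crank (a joint): Angle of the green crank about its pivot: 0 folded flat across the wheel, 1.571 upright (end stop). Lifting takes up to about 3 N at the knob. An over-centre spring: let go below about 0.7 rad it falls back; beyond 1.1, it snaps upright and stays, held with over 1 N at the knob. Gripped lightly (25 N) the knob pivots and slips some mm between fingers; squeezed hard it binds.
- green_wheel (a joint): Turn of the green wheel: 0 at the start, growing clockwise seen from above to its end stop at 3.142. With the crank folded (below about 1.1 rad) a red pin locks it. With the crank upright it turns with about 2 N at the knob and stays where left; it draws the green shutter out from under the bin to the left, 42 mm at the stop.
- orange_crank (a joint): Angle of the crank on the other hopper, which is the same but for its orange wheel, grip and shutter: 0 folded, as it must stay. Either hopper may stand on the left.

How it is judged (in metres and radians):
On the way:
1. the green crank stands upright before the wheel is wound (value of joint green_crank above 1.3 rad and value of joint green_wheel below 0.6 rad), for 0.2 s.
At the end, for the whole second after the job is handed in: The green wheel is wound to within 0.24 rad (14 degrees) of its stop, the green crank stands upright (within 10 degrees), the orange crank lies folded (under 0.2 rad) (value of joint green_wheel above 2.9 rad and value of joint green_crank above 1.4 rad and value of joint orange_crank below 0.2 rad); the robot touches nothing.
It fails at once if the orange hopper's crank is lifted (value of joint orange_crank above 0.5 rad).
It also fails if it takes over 42 s, if anything falls off the work surface, if the arm or the gripper's body presses on something with over 40 N, if the wrist force passes 120 N, or if a joint passes its speed limit or range.

### The arm

A 6-joint arm with a two-finger parallel gripper is mounted at the origin on a cart in front of the work surface, level with it; the furniture and walls round the work are solid. World frame = base frame: x ahead of the robot, y to its left, z up, the work surface at z = 0. Lengths are in m, angles in degrees, forces in N, time in s.
With the tool pointing down it reaches from about 0.4 to 0.825 m from the base axis. Payload 7 kg.
Tool frame: the origin (TCP) lies between the finger pads; the fingertips stand 19 mm ahead of it and the grasp point (between the pads) is the TCP (r.finger_overhang is the distance from the TCP to the fingertips, in m); z points along the fingers, y is the direction in which the jaws open and shut (so a half turn about z gives the same grasp; the last joint's range is limited). The gripper opens to 88 mm and grips with 3 to 60 N. Pads are 19 mm wide; open, the fingers measure 130 mm over their backs; the gripper's body (78 mm by 193 mm) begins 47 mm behind the grasp point.
Start: joints at [93.111, 20.546, 0.682, 0, -70.136, -16.507], TCP at [0.156, 0.657, 0.211] pointing down, gripper open.
Joint ranges: [-176.03, 176.03], [-82.01, 121.73], [-58.28, 71.71], [-173.87, 95.51], [-174.79, -0.11], [-173.66, 173.66]. Speed limits (degrees/s): [136.94, 136.94, 172.46, 180, 180, 180].

### API

Orientations are given as [roll, pitch, yaw] about the fixed x, y, z axes, in that order (R = Rz(yaw) Ry(pitch) Rx(roll)).
In Python, from plant import r, optics gives the robot as it stands. The module is installed in compiled form; this text tells all that it offers.
- The arm moves only by the tool step_arm, never from a script. Its argument "increments" is a list of rows, each an object of numbers: "tx", "ty", "tz": the shift along the world's x, y, z in mm; "ax", "ay", "az": the turn, a rotation vector about the world's x, y, z in degrees; "claw": the gripper command: -1 is shut, 1 is fully open, values between are in proportion. In form: [{"tx": .., "ty": .., "tz": .., "ax": .., "ay": .., "az": .., "claw": ..}, ...]. A call has 1 to 12 rows; each row shifts and turns the commanded pose from where the row before left it; what a row does not reach is not made up. A row lasts 1/10 s, in which the tool goes at most 50 mm and 8.59 degrees, less where a joint would pass 70% of its speed; a pose out of reach is approached as far as the arm can. A call with a gripper value outside its range is refused whole. The fingers move at their own pace and stop on an object; "newtons" is the grip in N (left out, the last holds). Time passes only in rows, so rows that do not move let the fingers close. It gives the time, the measured TCP pose, the force and the opening at its end, in the units of the state.
- r.get_state(): the state, without advancing time (a new reading comes with each control period).
- optics.capture(name): name is "scene" or "top" or "wrist"; returns a dict with "image" (384x512x3 uint8, blue, green, red), "depth" (384x512 float32, m along the optical axis (not along the pixel's ray), 0 where there is no reading), "fx", "fy", "cx", "cy" (pixels), "R" (3x3) and "t" (3): a world point X has camera coordinates R X + t. Camera axes: x right, y down, z forward; pixel columns grow to the right and rows downward; lengths in m; the calibration is good to about 2 mm. A picture is of the moment at which its call begins.
- r.close_job(): hands the job in, once; it reports no verdict.
The state is a dict: "time_s": time; "joints": joint angles; "qd": joint speeds; "joint_torque": joint torques, N m; "tcp_pos": TCP position; "eef_rot": TCP orientation; "contact_force": force on the tool from outside, world axes, zero at the start; "moment": the same for the moment, N m; "gripper_width": finger opening in m.
Only numpy, scipy, OpenCV 4.12 (cv2) and the standard library are available. Lean on these libraries where they do the work, as an engineer would, in place of code of your own. Each camera call takes 0.05 s, during which the arm holds its last target. There are 200 camera calls.

## Working session

There is one attempt and no reset: what is moved stays moved. The work goes in short steps, Python scripts to look and compute and a tool call to move; the robot and the scene stay as the last step left them, time stands still between calls to the robot, and variables do not carry over. Pictures are saved under pics/ and viewed, about 8 in all and at most 12, crops included, and the job is handed in when it is done.

Besides the shell and the picture viewer there is one more tool, called by a JSON object that holds its "op" and its "data". step_arm: Moves the arm, as the interface text tells. Its arguments: {"type":"object","properties":{"increments":{"type":"array","items":{"type":"object","properties":{"tx":{"type":"number"},"ty":{"type":"number"},"tz":{"type":"number"},"ax":{"type":"number"},"ay":{"type":"number"},"az":{"type":"number"},"claw":{"type":"number"}}}},"newtons":{"type":"number"}},"required":["increments"]}

```bash
mkdir -p pics; cat > h.py <<'E'
import numpy as np, cv2
from plant import r, optics
def cloud(c):
    v,u=np.mgrid[0:384,0:512]; d=c["depth"]
    P=np.stack([(u-c["cx"])/c["fx"]*d,(v-c["cy"])/c["fy"]*d,d],-1)
    return (P-c["t"])@c["R"]
def proj(c,X):
    p=c["R"]@np.array(X)+c["t"]; return c["fx"]*p[0]/p[2]+c["cx"],c["fy"]*p[1]/p[2]+c["cy"]
E
python3 - <<'E'
from h import *
print(r.get_state())
a=[]
for n in ["scene","top"]:
    c=optics.capture(n); np.save(f"{n}.npy",c,allow_pickle=True)
    cv2.imwrite(f"pics/{n}0.png",c["image"]); print(n,c["fx"],c["R"].round(2).tolist(),c["t"])
    P=cloud(c); h=cv2.cvtColor(c["image"],cv2.COLOR_BGR2HSV)
    for nm,lo,hi in[("green",45,85),("orange",5,18)]:
        m=(h[...,0]>lo)&(h[...,0]<hi)&(h[...,1]>110)&(h[...,2]>50)&(c["depth"]>0)
        for z0,z1 in[(.095,.12),(.125,.16)]:
            q=P[m&(P[...,2]>z0)&(P[...,2]<z1)]
            if len(q)>5: print(n,nm,z0,len(q),q.mean(0).round(4),np.percentile(q,2,0).round(4),np.percentile(q,98,0).round(4))
E
```

```text
{'time_s': 0.0, 'joints': array([ 9.31138775e+01,  2.05911496e+01,  6.33571011e-01, -1.76806772e-02,
       -7.01353859e+01, -1.65082410e+01]), 'qd': array([ 0.03543212,  0.03085016,  0.06096077,  0.076204  , -0.02652416,
       -0.0397812 ]), 'joint_torque': array([ 1.48743202e-03, -5.82717061e+01,  2.93052274e+01,  6.99721947e+00,
        6.83462567e-03, -1.49993011e-04]), 'tcp_pos': array([0.15627452, 0.65613788, 0.20963206]), 'eef_rot': array([ 1.79906144e+02, -1.04825723e-02, -1.34003763e+01]), 'contact_force': array([-0.04208352,  0.38309541,  0.6321794 ]), 'moment': array([ 0.00875162, -0.00157556,  0.03192274]), 'gripper_width': 0.08737810708387819}
scene 405.1044482749795 [[-0.63, -0.77, 0.01], [-0.55, 0.45, -0.7], [0.54, -0.45, -0.71]] [0.29651132 0.41495073 0.6956555 ]
scene green 0.095 838 [0.5442 0.21   0.1091] [0.4864 0.144  0.1044] [0.6089 0.2665 0.1125]
scene green 0.125 189 [0.5484 0.2076 0.1465] [0.5337 0.1945 0.1376] [0.5674 0.2189 0.1529]
scene orange 0.095 1019 [0.6451 0.0515 0.1084] [ 0.473  -0.2122  0.0958] [0.7807 0.3229 0.1181]
scene orange 0.125 432 [0.7599 0.123  0.144 ] [ 0.5205 -0.5157  0.1302] [0.9078 0.41   0.1592]
top 402.5442388179184 [[0.12, -0.99, -0.0], [-0.97, -0.11, -0.22], [0.22, 0.03, -0.98]] [-0.05748729  0.52959137  0.93344677]
top green 0.095 598 [0.5523 0.2017 0.1093] [0.4895 0.14   0.1047] [0.6129 0.2625 0.1129]
top green 0.125 122 [0.5536 0.2028 0.1473] [0.5375 0.1922 0.1407] [0.5707 0.2147 0.1517]
top orange 0.095 831 [ 0.5596 -0.1092  0.1095] [ 0.474  -0.2174  0.1033] [0.7692 0.294  0.1153]
top orange 0.125 231 [ 0.6378 -0.0224  0.1458] [ 0.5087 -0.1705  0.1291] [0.8748 0.3766 0.1574]
```

View pics/scene0.png

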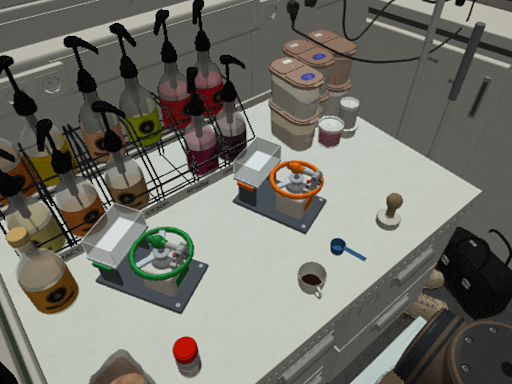

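View pics/top0.png

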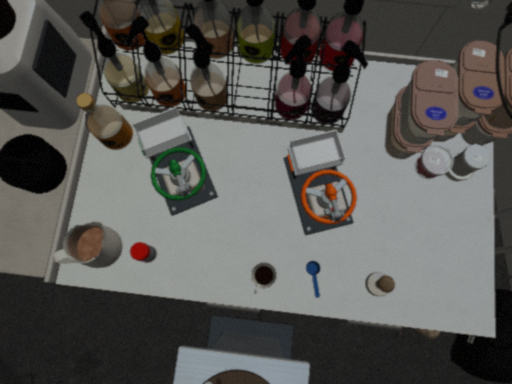

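The scene view shows the green hopper (wheel at about 162,252) with its bin behind it to the left and bottles close behind that. In the top view the wheel is at about (179,174) and the bin at (162,132). The orange hopper is well away on the right.

```bash
python3 - <<'E'
from h import *
from scipy.optimize import least_squares
for n in ["scene","top"]:
    c=np.load(f"{n}.npy",allow_pickle=True).item(); P=cloud(c); h=cv2.cvtColor(c["image"],cv2.COLOR_BGR2HSV)
    m=(h[...,0]>45)&(h[...,0]<85)&(h[...,1]>110)&(h[...,2]>40)&(c["depth"]>0)&(P[...,2]>.1)&(P[...,2]<.118)
    q=P[m]; f=least_squares(lambda p:np.hypot(q[:,0]-p[0],q[:,1]-p[1])-.062,[.55,.2],loss="soft_l1",f_scale=.003).x
    rr=np.hypot(*(q[:,:2]-f).T); print(n,f,np.percentile(rr,[5,50,95]))
    # base plate: dark, near wheel, low
    g=(P[...,2]<.03)&(P[...,2]>.004)&(np.hypot(P[...,0]-f[0],P[...,1]-f[1])<.22)&(h[...,2]<110)&(c["depth"]>0)
    if n=="top":
        lab=cv2.connectedComponents(cv2.morphologyEx(g.astype(np.uint8),cv2.MORPH_OPEN,np.ones((3,3))))[1]
        k=np.argmax(np.bincount(lab[g])[1:])+1
        b=P[lab==k][:,:2].astype(np.float32); print("plate",cv2.minAreaRect(b), P[lab==k][:,2].mean())
    t=(abs(P[...,2]-.143)<.008)&(np.hypot(P[...,0]-f[0],P[...,1]-f[1])<.2)&(np.hypot(P[...,0]-f[0],P[...,1]-f[1])>.07)&(h[...,1]<60)
    b=P[t][:,:2].astype(np.float32); print("bin",len(b),b.mean(0),cv2.minAreaRect(b))
    for a in (10,15,20,25): print(a,[np.round(proj(c,[f[0]+np.cos(np.radians(a))*d,f[1]+np.sin(np.radians(a))*d,z])) .tolist() for d,z in((-.05,.14),(.0025,.14),(.108,.143))])
    u,v=[int(x) for x in proj(c,[*f,.12])]; s=70
    cr=c["image"][max(0,v-s):v+s,max(0,u-s):u+s]; print("origin",u-s,v-s); cv2.imwrite(f"pics/{n}c.png",cv2.resize(cr,None,fx=4,fy=4,interpolation=cv2.INTER_CUBIC))
E
```

```text
scene [0.54782466 0.20400123] [0.05501689 0.05965081 0.0639213 ]
bin 431 [0.64125395 0.25919935] ((0.6431414484977722, 0.2573399245738983), (0.07460004836320877, 0.11356396973133087), 30.576690673828125)
10 [[175.0, 256.0], [158.0, 242.0], [125.0, 214.0]]
15 [[177.0, 255.0], [158.0, 242.0], [121.0, 217.0]]
20 [[178.0, 253.0], [158.0, 242.0], [118.0, 220.0]]
25 [[180.0, 251.0], [157.0, 242.0], [115.0, 223.0]]
origin 90 178
top [0.55028186 0.20159281] [0.0548273  0.0596099  0.06419724]
plate ((0.5242209434509277, 0.1877087652683258), (0.06881597638130188, 0.12967988848686218), 29.797386169433594) 0.00858045640194862
bin 271 [0.6430923  0.25697476] ((0.6447007656097412, 0.2568146884441376), (0.07367300987243652, 0.11204203218221664), 29.73273277282715)
10 [[176.0, 191.0], [175.0, 168.0], [175.0, 125.0]]
15 [[177.0, 190.0], [175.0, 168.0], [170.0, 125.0]]
20 [[179.0, 190.0], [175.0, 168.0], [167.0, 126.0]]
25 [[181.0, 190.0], [175.0, 168.0], [163.0, 127.0]]
origin 107 101
```

View pics/topc.png

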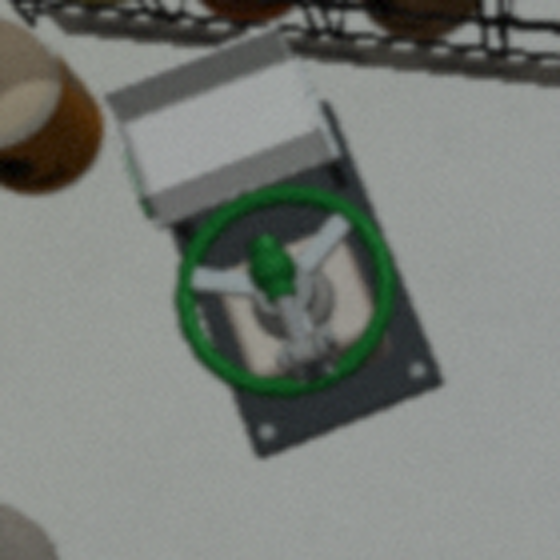

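```bash
python3 - <<'E'
from h import *
A=np.array([.550,.2025]);a=np.radians(30);x=np.array([np.cos(a),np.sin(a)]);y=np.array([-x[1],x[0]])
Q=[]
for n in ["scene","top"]:
    c=np.load(f"{n}.npy",allow_pickle=True).item(); P=cloud(c); Q.append(P[c["depth"]>0])
Q=np.concatenate(Q)
d=Q[:,:2]-A; F=np.c_[d@x,d@y,Q[:,2]]
m=(F[:,2]>.15)&(abs(F[:,0])<.3)&(abs(F[:,1])<.25)
f=F[m]; k=np.round(f[:,:2]/.03).astype(int)
print("frame x,y,zmax cells (mm)")
for u in np.unique(k,axis=0):
    s=(k==u).all(1)
    if s.sum()>3: print((u*30).tolist(),round(np.percentile(f[s,2],95),2),end="; ")
print()
p0=np.array([.156,.657]);
for t in np.linspace(0,1,9):
    p=p0+(A-p0)*t; s=np.hypot(*(Q[:,:2]-p).T)<.12; print(p.round(2),s.sum(),np.percentile(Q[s,2],99).round(3) if s.any() else None)
k=A+.0025*x; print("knob",k, "pivot",A-.05*x)
E
```

```text
frame x,y,zmax cells (mm)
[0, 0] 0.15; [150, -210] 0.16; [150, -180] 0.3; [150, -150] 0.31; [150, -120] 0.16; [180, -240] 0.21; [180, -210] 0.2; [180, -180] 0.23; [180, -150] 0.32; [180, -120] 0.23; [180, 120] 0.22; [180, 150] 0.22; [210, -240] 0.22; [210, -210] 0.22; [210, -180] 0.17; [210, -150] 0.32; [210, -120] 0.23; [210, -90] 0.16; [210, -60] 0.17; [210, -30] 0.16; [210, 90] 0.22; [210, 120] 0.22; [210, 150] 0.22; [240, -240] 0.39; [240, -210] 0.41; [240, -180] 0.25; [240, -150] 0.16; [240, -120] 0.21; [240, -90] 0.17; [240, -60] 0.32; [240, -30] 0.32; [240, 0] 0.3; [270, -240] 0.27; [270, -210] 0.42; [270, -180] 0.32; [270, -150] 0.22; [270, -120] 0.22; [270, -90] 0.16; [270, -60] 0.32; [270, -30] 0.23; [270, 0] 0.17; [270, 30] 0.31; [270, 60] 0.18; [300, -240] 0.37; [300, -210] 0.27; [300, -180] 0.26; [300, -150] 0.22; [300, -120] 0.24; [300, -90] 0.24; [300, -60] 0.23; [300, -30] 0.2; [300, 0] 0.19; [300, 30] 0.32; [300, 60] 0.24; [300, 240] 0.19; 
[0.16 0.66] 1799 -0.849
[0.21 0.6 ] 2143 -0.018
[0.25 0.54] 3231 0.1
[0.3  0.49] 4549 0.116
[0.35 0.43] 8217 0.117
[0.4  0.37] 12911 0.117
[0.45 0.32] 17039 0.116
[0.5  0.26] 18196 0.147
[0.55 0.2 ] 17144 0.147
knob [0.55216506 0.20375   ] pivot [0.50669873 0.1775    ]
```

{"op": "step_arm", "data": {"increments": [{"tx":20,"ty":-23,"az":2.2,"claw":1},{"tx":20,"ty":-23,"az":2.2},{"tx":20,"ty":-23,"az":2.2},{"tx":20,"ty":-23,"az":2.2},{"tx":20,"ty":-23,"az":2.2},{"tx":20,"ty":-23,"az":2.2},{"tx":20,"ty":-23,"az":2.2},{"tx":20,"ty":-23,"az":2.2},{"tx":20,"ty":-23,"az":2.2},{"tx":20,"ty":-23,"az":2.2}]}}

```text
$.increments[0]: bad value
```

{"op": "step_arm", "data": {"increments": [{"tx":20,"ty":-23,"az":2.2},{"tx":20,"ty":-23,"az":2.2},{"tx":20,"ty":-23,"az":2.2},{"tx":20,"ty":-23,"az":2.2},{"tx":20,"ty":-23,"az":2.2},{"tx":20,"ty":-23,"az":2.2},{"tx":20,"ty":-23,"az":2.2},{"tx":20,"ty":-23,"az":2.2},{"tx":20,"ty":-23,"az":2.2},{"tx":16,"ty":-17,"az":1.6},{},{}]}}

```text
$.increments[0]: bad value
```

```bash
python3 - <<'E'
from h import *
print(r.get_state())
c=optics.capture("wrist"); np.save("w.npy",c,allow_pickle=True)
P=cloud(c);h=cv2.cvtColor(c["image"],cv2.COLOR_BGR2HSV)
m=(h[...,0]>45)&(h[...,0]<85)&(h[...,1]>110)&(h[...,2]>40)&(c["depth"]>0)
for z0,z1 in((.1,.118),(.125,.16)):
    q=P[m&(P[...,2]>z0)&(P[...,2]<z1)]; print(len(q),q.mean(0),cv2.minAreaRect(q[:,:2].astype(np.float32)),q[:,2].max())
for X in([.5067,.1775,.14],[.552,.2037,.14]): print(proj(c,X))
cv2.imwrite("pics/w0.png",c["image"])
E
```

```text
{'time_s': 0.1, 'joints': array([ 9.31128085e+01,  2.05870647e+01,  6.37664918e-01, -1.80465567e-02,
       -7.01326174e+01, -1.65068999e+01]), 'qd': array([ 0.01789795, -0.03298947,  0.14654361,  0.1077756 ,  0.08913907,
        0.0187279 ]), 'joint_torque': array([-8.47602823e-04, -5.84162271e+01,  2.93751812e+01,  7.01550320e+00,
        1.01984519e-02, -4.22915753e-05]), 'tcp_pos': array([0.15628129, 0.65619206, 0.20970808]), 'eef_rot': array([ 1.79916542e+02, -7.03933059e-03, -1.34002315e+01]), 'contact_force': array([ 0.82245287, -0.24179268,  0.49950762]), 'moment': array([-0.02064615, -0.01392437,  0.02273772]), 'gripper_width': 0.08750997209187886}<stdin>:7: RuntimeWarning: Mean of empty slice.
  ret = um.true_divide(
Traceback (most recent call last):
ValueError: zero-size array to reduction operation maximum which has no identity
```

The call was refused, probably because each row needs every field. I'll send one fully filled row first.

{"op": "step_arm", "data": {"increments": [{"tx":20,"ty":-23,"tz":0,"ax":0,"ay":0,"az":2.2,"claw":1}]}}

```text
time_s: 0.25
tcp_pos: [0.175, 0.6348, 0.2093]
eef_rot: [179.9, -0.0, -11.1]
contact_force: [1.7, -0.5, -0.5]
gripper_width: 0.0879
```

{"op": "step_arm", "data": {"increments": [{"tx":20,"ty":-23,"tz":0,"ax":0,"ay":0,"az":2.2,"claw":1},{"tx":20,"ty":-23,"tz":0,"ax":0,"ay":0,"az":2.2,"claw":1},{"tx":20,"ty":-23,"tz":0,"ax":0,"ay":0,"az":2.2,"claw":1},{"tx":20,"ty":-23,"tz":0,"ax":0,"ay":0,"az":2.2,"claw":1},{"tx":20,"ty":-23,"tz":0,"ax":0,"ay":0,"az":2.2,"claw":1},{"tx":20,"ty":-23,"tz":0,"ax":0,"ay":0,"az":2.2,"claw":1},{"tx":20,"ty":-23,"tz":0,"ax":0,"ay":0,"az":2.2,"claw":1},{"tx":20,"ty":-23,"tz":0,"ax":0,"ay":0,"az":2.2,"claw":1},{"tx":20,"ty":-23,"tz":0,"ax":0,"ay":0,"az":2.2,"claw":1}]}}

```text
time_s: 1.15
tcp_pos: [0.3569, 0.4255, 0.2104]
eef_rot: [180.0, 0.0, 8.7]
contact_force: [-0.3, -0.2, 0.3]
gripper_width: 0.0875
```

{"op": "step_arm", "data": {"increments": [{"tx":20,"ty":-23,"tz":0,"ax":0,"ay":0,"az":2.2,"claw":1},{"tx":20,"ty":-23,"tz":0,"ax":0,"ay":0,"az":2.2,"claw":1},{"tx":20,"ty":-23,"tz":0,"ax":0,"ay":0,"az":2.2,"claw":1},{"tx":20,"ty":-23,"tz":0,"ax":0,"ay":0,"az":2.2,"claw":1},{"tx":20,"ty":-23,"tz":0,"ax":0,"ay":0,"az":2.2,"claw":1},{"tx":20,"ty":-23,"tz":0,"ax":0,"ay":0,"az":2.2,"claw":1},{"tx":20,"ty":-23,"tz":0,"ax":0,"ay":0,"az":2.2,"claw":1},{"tx":20,"ty":-23,"tz":0,"ax":0,"ay":0,"az":2.2,"claw":1},{"tx":20,"ty":-23,"tz":0,"ax":0,"ay":0,"az":2.2,"claw":1},{"tx":16,"ty":-17,"tz":0,"ax":0,"ay":0,"az":1.6,"claw":1},{"tx":0,"ty":0,"tz":0,"ax":0,"ay":0,"az":0,"claw":1}]}}

```text
time_s: 2.25
tcp_pos: [0.5536, 0.2006, 0.21]
eef_rot: [180.0, 0.1, 29.9]
contact_force: [-0.7, 0.1, 0.3]
gripper_width: 0.0874
```

```bash
cat > look.py <<'E'
from h import *
s=r.get_state(); print({k:np.round(s[k],4).tolist() for k in("time_s","joints","tcp_pos","eef_rot","contact_force","gripper_width")})
c=optics.capture("wrist"); np.save("w.npy",c,allow_pickle=True)
P=cloud(c);h=cv2.cvtColor(c["image"],cv2.COLOR_BGR2HSV)
m=(h[...,0]>45)&(h[...,0]<85)&(h[...,1]>110)&(h[...,2]>40)&(c["depth"]>0)
for z0,z1 in((.1,.118),(.125,.16)):
    q=P[m&(P[...,2]>z0)&(P[...,2]<z1)]
    if len(q)>5: print(len(q),q.mean(0),cv2.minAreaRect(q[:,:2].astype(np.float32)),q[:,2].max())
for X in([.5067,.1775,.14],[.552,.2037,.14]): print(proj(c,X))
cv2.imwrite("pics/w0.png",c["image"])
E
python3 look.py
```

```text
{'time_s': 2.25, 'joints': [38.94, 12.5449, -10.577, 0.013, -66.936, 80.9477], 'tcp_pos': [0.5536, 0.2006, 0.21], 'eef_rot': [179.9791, 0.0552, 29.8928], 'contact_force': [-0.69, 0.096, 0.326], 'gripper_width': 0.0874}
3885 [0.56057148 0.20856888 0.11215426] ((0.5531384944915771, 0.20389685034751892), (0.12583985924720764, 0.12862618267536163), 30.095125198364258) 0.11542153155012436
999 [0.55530134 0.20495037 0.15023613] ((0.5419484376907349, 0.1973886489868164), (0.06460362672805786, 0.026087353006005287), 30.48890495300293) 0.15592439890291382
(np.float64(255.19302363522183), np.float64(248.55734100944528))
(np.float64(254.73012558725586), np.float64(195.5359411213607))
```

View pics/w0.png

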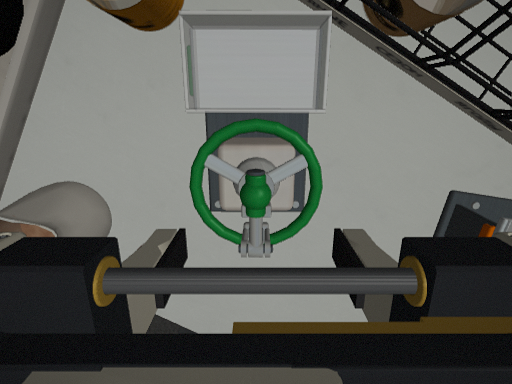

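The wrist view shows the knob at (256,196), where my model puts it (255,196), with the pivot cheeks at about (255,245). I'll descend around it.

{"op": "step_arm", "data": {"increments": [{"tx":1,"ty":1,"tz":-10,"ax":0,"ay":0,"az":0,"claw":1},{"tx":0,"ty":0,"tz":-15,"ax":0,"ay":0,"az":0,"claw":1},{"tx":0,"ty":0,"tz":-15,"ax":0,"ay":0,"az":0,"claw":1},{"tx":0,"ty":0,"tz":-15,"ax":0,"ay":0,"az":0,"claw":1},{"tx":0,"ty":0,"tz":-10,"ax":0,"ay":0,"az":0,"claw":1},{"tx":0,"ty":0,"tz":-5,"ax":0,"ay":0,"az":0,"claw":1},{"tx":0,"ty":0,"tz":0,"ax":0,"ay":0,"az":0,"claw":1},{"tx":0,"ty":0,"tz":0,"ax":0,"ay":0,"az":0,"claw":1}]}}

```text
time_s: 3.1
tcp_pos: [0.5536, 0.204, 0.141]
eef_rot: [180.0, -0.0, 30.0]
contact_force: [0.3, -0.8, 0.5]
gripper_width: 0.0876
```

{"op": "step_arm", "data": {"increments": [{"tx":0,"ty":0,"tz":0,"ax":0,"ay":0,"az":0,"claw":-1},{"tx":0,"ty":0,"tz":0,"ax":0,"ay":0,"az":0,"claw":-1},{"tx":0,"ty":0,"tz":0,"ax":0,"ay":0,"az":0,"claw":-1},{"tx":0,"ty":0,"tz":0,"ax":0,"ay":0,"az":0,"claw":-1},{"tx":0,"ty":0,"tz":0,"ax":0,"ay":0,"az":0,"claw":-1},{"tx":0,"ty":0,"tz":0,"ax":0,"ay":0,"az":0,"claw":-1},{"tx":0,"ty":0,"tz":0,"ax":0,"ay":0,"az":0,"claw":-1},{"tx":0,"ty":0,"tz":0,"ax":0,"ay":0,"az":0,"claw":-1}], "newtons": 25}}

```text
time_s: 3.9
tcp_pos: [0.5534, 0.2036, 0.1405]
eef_rot: [180.0, 0.0, 30.0]
contact_force: [0.6, 0.1, 0.3]
gripper_width: 0.0294
```

```bash
python3 - <<'E'
import numpy as np
R=52.5;t=np.radians(np.arange(0,91,7.5));u=R*np.cos(t);z=R*np.sin(t)
d=np.diff(u);print(np.c_[d*.866,d*.5,np.diff(z)].round(1).tolist())
E
```

```text
[[-0.4, -0.2, 6.9], [-1.2, -0.7, 6.7], [-1.9, -1.1, 6.5], [-2.6, -1.5, 6.2], [-3.3, -1.9, 5.7], [-3.9, -2.3, 5.2], [-4.5, -2.6, 4.5], [-4.9, -2.9, 3.8], [-5.3, -3.1, 3.0], [-5.6, -3.3, 2.2], [-5.8, -3.4, 1.3], [-5.9, -3.4, 0.4]]
```

{"op": "step_arm", "data": {"increments": [{"tx":-0.4,"ty":-0.2,"tz":6.9,"ax":0,"ay":0,"az":0,"claw":-1},{"tx":-1.2,"ty":-0.7,"tz":6.7,"ax":0,"ay":0,"az":0,"claw":-1},{"tx":-1.9,"ty":-1.1,"tz":6.5,"ax":0,"ay":0,"az":0,"claw":-1},{"tx":-2.6,"ty":-1.5,"tz":6.2,"ax":0,"ay":0,"az":0,"claw":-1},{"tx":-3.3,"ty":-1.9,"tz":5.7,"ax":0,"ay":0,"az":0,"claw":-1},{"tx":-3.9,"ty":-2.3,"tz":5.2,"ax":0,"ay":0,"az":0,"claw":-1}]}}

```text
time_s: 4.5
tcp_pos: [0.5398, 0.1958, 0.1784]
eef_rot: [-180.0, -0.0, 30.0]
contact_force: [-0.8, -0.6, 1.2]
gripper_width: 0.0004
```

The opening is 0.4 mm, so the knob slipped out. I'll look before doing anything else.

```bash
sed -i 's/w0.png/w1.png/; s/z0,z1 in((.1,.118),(.125,.16))/z0,z1 in((.1,.118),(.125,.21))/' look.py; python3 look.py
```

```text
{'time_s': 4.5, 'joints': [39.4456, 12.4523, -15.0087, -0.0008, -62.5172, 80.558], 'tcp_pos': [0.5398, 0.1958, 0.1784], 'eef_rot': [-179.9957, -0.0214, 30.0032], 'contact_force': [-0.8372, -0.5712, 1.1705], 'gripper_width': 0.0004}
4732 [0.56564519 0.21110539 0.11213937] ((0.5573410391807556, 0.2065996527671814), (0.11596783250570297, 0.12945163249969482), 29.80164909362793) 0.11562236099957647
1348 [0.55518937 0.20498418 0.15032747] ((0.554034948348999, 0.20401637256145477), (0.037181392312049866, 0.026321209967136383), 30.50381851196289) 0.15627099207747563
(np.float64(257.7570939932462), np.float64(251.65028814149446))
(np.float64(257.5334660042), np.float64(190.6581391039111))
```

View pics/w1.png

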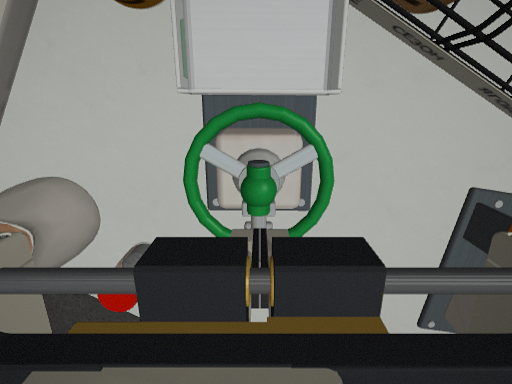

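The knob has fallen back to folded, centred at (258,188), and nothing else has moved. I'll regrasp a little deeper and more firmly, then lift in slow stages.

{"op": "step_arm", "data": {"increments": [{"tx":0,"ty":0,"tz":5,"ax":0,"ay":0,"az":0,"claw":1},{"tx":0,"ty":0,"tz":0,"ax":0,"ay":0,"az":0,"claw":1},{"tx":0,"ty":0,"tz":0,"ax":0,"ay":0,"az":0,"claw":1},{"tx":0,"ty":0,"tz":0,"ax":0,"ay":0,"az":0,"claw":1},{"tx":7,"ty":4,"tz":-5,"ax":0,"ay":0,"az":0,"claw":1},{"tx":7,"ty":4,"tz":-10,"ax":0,"ay":0,"az":0,"claw":1},{"tx":0,"ty":0,"tz":-15,"ax":0,"ay":0,"az":0,"claw":1},{"tx":0,"ty":0,"tz":-10,"ax":0,"ay":0,"az":0,"claw":1},{"tx":0,"ty":0,"tz":-6,"ax":0,"ay":0,"az":0,"claw":1},{"tx":0,"ty":0,"tz":0,"ax":0,"ay":0,"az":0,"claw":1}]}}

```text
time_s: 5.55
tcp_pos: [0.5537, 0.2036, 0.1354]
eef_rot: [180.0, 0.1, 30.0]
contact_force: [-0.3, -0.3, 1.1]
gripper_width: 0.0748
```

{"op": "step_arm", "data": {"increments": [{"tx":0,"ty":0,"tz":0,"ax":0,"ay":0,"az":0,"claw":-1},{"tx":0,"ty":0,"tz":0,"ax":0,"ay":0,"az":0,"claw":-1},{"tx":0,"ty":0,"tz":0,"ax":0,"ay":0,"az":0,"claw":-1},{"tx":0,"ty":0,"tz":0,"ax":0,"ay":0,"az":0,"claw":-1},{"tx":0,"ty":0,"tz":0,"ax":0,"ay":0,"az":0,"claw":-1},{"tx":0,"ty":0,"tz":0,"ax":0,"ay":0,"az":0,"claw":-1},{"tx":0,"ty":0,"tz":0,"ax":0,"ay":0,"az":0,"claw":-1},{"tx":0,"ty":0,"tz":0,"ax":0,"ay":0,"az":0,"claw":-1},{"tx":0,"ty":0,"tz":0,"ax":0,"ay":0,"az":0,"claw":-1},{"tx":0,"ty":0,"tz":0,"ax":0,"ay":0,"az":0,"claw":-1}], "newtons": 32}}

```text
time_s: 6.55
tcp_pos: [0.5542, 0.2041, 0.1371]
eef_rot: [-180.0, -0.0, 30.0]
contact_force: [-0.6, 0.2, 6.8]
gripper_width: 0.0057
```

{"op": "step_arm", "data": {"increments": [{"tx":0,"ty":0,"tz":3,"ax":0,"ay":0,"az":0,"claw":-1},{"tx":-0.4,"ty":-0.2,"tz":4,"ax":0,"ay":0,"az":0,"claw":-1}]}}

```text
time_s: 6.75
tcp_pos: [0.5535, 0.2036, 0.1438]
eef_rot: [180.0, 0.0, 30.0]
contact_force: [1.1, -0.4, 0.9]
gripper_width: 0.0003
```

The fingers closed past the knob's width, so the knob isn't between the pads as I assumed. I'll check the geometry in both cameras.

```bash
sed -i 's/w1.png/w2.png/' look.py; cat >> look.py <<'E'
T=s["tcp_pos"]
print("cam",(-c["R"].T@c["t"]).round(3),c["R"].round(2).tolist(),"tcp px",proj(c,T),"tip px",proj(c,T-[0,0,.019]))
k=optics.capture("scene"); u,v=[int(q) for q in proj(k,[.55,.2,.15])]; print("tcp in scene",proj(k,T),"tip",proj(k,T-[0,0,.019]),"knob",proj(k,[.554,.204,.14]),u-60,v-60)
b=cv2.resize(k["image"][v-60:v+60,u-60:u+60],(480,480),interpolation=cv2.INTER_CUBIC)
a=cv2.resize(c["image"][140:380,140:380],(480,480)) if 0 else c["image"][:,100:420]
cv2.imwrite("pics/w2.png",np.hstack([a,cv2.resize(b,(384,384))]))
E
python3 look.py
```

```text
{'time_s': 6.75, 'joints': [39.1719, 15.5811, -15.6638, -0.0021, -58.7835, 80.8345], 'tcp_pos': [0.5535, 0.2036, 0.1438], 'eef_rot': [179.9972, 0.0283, 30.0054], 'contact_force': [1.0613, -0.4252, 0.9393], 'gripper_width': 0.0003}
4558 [0.57949695 0.21915742 0.1121357 ] ((0.5709541440010071, 0.2140297293663025), (0.08601672947406769, 0.12852609157562256), 29.841529846191406) 0.11547190828191463
914 [0.56174724 0.20863608 0.14916691] ((0.5556051731109619, 0.20678718388080597), (0.02650168165564537, 0.03542444482445717), 88.62137603759766) 0.16213010213812792
(np.float64(257.44593250477385), np.float64(294.8082400919589))
(np.float64(257.1619144376268), np.float64(228.46577559250494))
cam [0.624 0.243 0.319] [[0.5, -0.87, -0.0], [-0.83, -0.48, 0.3], [-0.26, -0.15, -0.95]] tcp px (np.float64(258.39625481931813), np.float64(229.06445904704742)) tip px (np.float64(258.4823917079653), np.float64(217.94191334020212))
tcp in scene (np.float64(156.92177674269556), np.float64(239.14180287832306)) tip (np.float64(158.62818562106682), np.float64(244.94634698088637)) knob (np.float64(156.97993304730556), np.float64(240.26448719237897)) 98 177
```

View pics/w2.png

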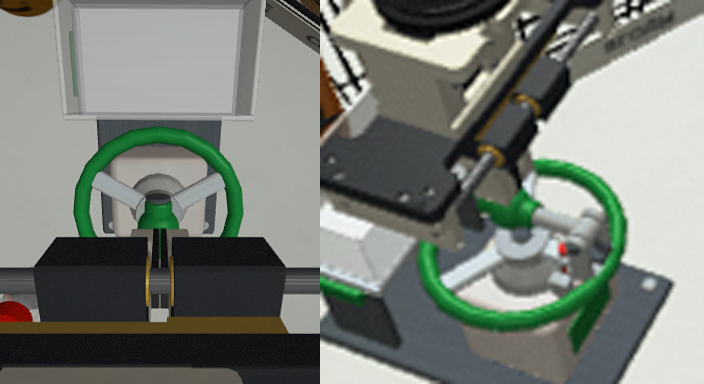

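```bash
python3 - <<'E'
from h import *
c=np.load("w.npy",allow_pickle=True).item(); P=cloud(c)
A=np.array([.550,.2025]);a=np.radians(30);x=np.array([np.cos(a),np.sin(a)]);y=np.array([-x[1],x[0]])
F=np.dstack([(P[...,:2]-A)@x,(P[...,:2]-A)@y,P[...,2]])*1000
for u in(242,250,258,266,275): print(u,[(v,*F[v,u].round().astype(int).tolist()) for v in range(196,262,5)])
k=optics.capture("scene")
i=cv2.resize(c["image"][180:280,200:320],(720,600),interpolation=cv2.INTER_CUBIC)
cv2.imwrite("pics/z.png",i)
E
```

```text
242 [(196, 16, 12, 111), (201, 12, 12, 113), (206, 9, 12, 113), (211, 5, 12, 114), (216, 12, 10, 143), (221, 10, 10, 146), (226, 8, 10, 150), (231, 14, 8, 169), (236, 13, 8, 174), (241, 41, 4, 235), (246, 41, 4, 238), (251, 41, 4, 242), (256, 41, 4, 244), (261, 42, 3, 247)]
250 [(196, 26, 5, 141), (201, 24, 4, 147), (206, 21, 4, 148), (211, 18, 4, 149), (216, 15, 4, 149), (221, 13, 4, 151), (226, 10, 4, 153), (231, 13, 4, 168), (236, 14, 4, 175), (241, 13, 4, 179), (246, 11, 4, 180), (251, 8, 4, 180), (256, 14, 3, 196), (261, 34, 2, 235)]
258 [(196, 26, -1, 141), (201, 25, -1, 149), (206, 22, -1, 149), (211, 19, -1, 150), (216, 16, -1, 151), (221, 13, -1, 152), (226, 10, -1, 153), (231, 12, -1, 165), (236, 12, -1, 171), (241, 12, -1, 178), (246, 12, -1, 183), (251, 12, -1, 188), (256, 12, -1, 194), (261, 12, -1, 197)]
266 [(196, 25, -6, 140), (201, 24, -6, 147), (206, 21, -6, 148), (211, 18, -6, 148), (216, 14, -6, 147), (221, 12, -6, 150), (226, 10, -6, 152), (231, 13, -5, 166), (236, 12, -5, 172), (241, 12, -5, 178), (246, 12, -5, 183), (251, 13, -5, 189), (256, 13, -5, 194), (261, 12, -5, 198)]
275 [(196, 15, -13, 110), (201, 13, -13, 114), (206, 8, -13, 113), (211, 5, -13, 113), (216, 11, -12, 140), (221, 10, -11, 146), (226, 8, -11, 149), (231, 13, -10, 166), (236, 13, -10, 174), (241, 41, -6, 235), (246, 41, -6, 239), (251, 42, -6, 242), (256, 42, -6, 245), (261, 41, -6, 247)]
```

View pics/z.png

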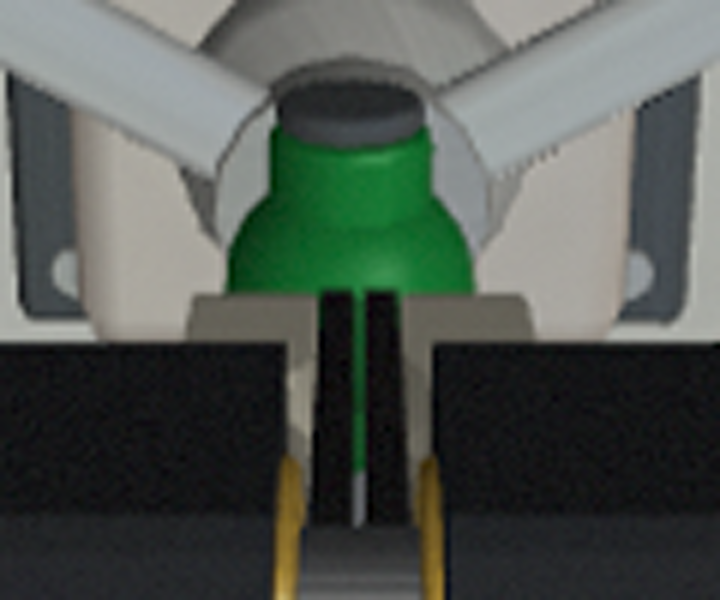

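The wrist depth shows the fingertips at about z = 0.16 m while the reported TCP is 0.144 m, and the ball top is at 0.154 m. So the fingers end about 17 mm *above* the reported TCP, not 19 mm below it. The 6.8 N push when closing at 0.137 m also fits tips resting on the ball. I'll check the overhang value, then open above the knob.

```bash
python3 -c "
from plant import r
print(r.finger_overhang,[a for a in dir(r) if a[0]!='_'])"
```

```text
0.019 ['Unreachable', 'close_job', 'finger_overhang', 'get_state']
```

{"op": "step_arm", "data": {"increments": [{"tx":0,"ty":0,"tz":8,"ax":0,"ay":0,"az":0,"claw":1},{"tx":0,"ty":0,"tz":0,"ax":0,"ay":0,"az":0,"claw":1},{"tx":0,"ty":0,"tz":0,"ax":0,"ay":0,"az":0,"claw":1},{"tx":0,"ty":0,"tz":0,"ax":0,"ay":0,"az":0,"claw":1},{"tx":0,"ty":0,"tz":0,"ax":0,"ay":0,"az":0,"claw":1},{"tx":0,"ty":0,"tz":0,"ax":0,"ay":0,"az":0,"claw":1},{"tx":0,"ty":0,"tz":0,"ax":0,"ay":0,"az":0,"claw":1},{"tx":0,"ty":0,"tz":0,"ax":0,"ay":0,"az":0,"claw":1},{"tx":0,"ty":0,"tz":0,"ax":0,"ay":0,"az":0,"claw":1},{"tx":0,"ty":0,"tz":0,"ax":0,"ay":0,"az":0,"claw":1}]}}

```text
time_s: 7.9
tcp_pos: [0.5537, 0.2037, 0.1518]
eef_rot: [180.0, 0.0, 30.0]
contact_force: [0.0, -0.3, 0.6]
gripper_width: 0.0748
```

```bash
python3 - <<'E'
from h import *
s=r.get_state(); T=s["tcp_pos"]; print(T,s["gripper_width"])
c=optics.capture("wrist"); P=cloud(c)
a=np.radians(30);x=np.array([np.cos(a),np.sin(a)]);y=np.array([-x[1],x[0]])
F=np.dstack([(P[...,:2]-T[:2])@x,(P[...,:2]-T[:2])@y,P[...,2]-T[2]])*1000
m=(abs(F[...,0])<25)&(abs(F[...,1])>25)&(abs(F[...,1])<80)&(F[...,2]>-35)&(F[...,2]<60)&(c["depth"]>0)
q=F[m]
for lo in range(-35,60,5):
    s_=q[(q[:,2]>=lo)&(q[:,2]<lo+5)]
    if len(s_): print(lo,len(s_),s_.min(0).round(),s_.max(0).round())
cv2.imwrite("pics/w3.png",c["image"])
E
```

```text
[0.55368888 0.20369464 0.15175236] 0.07484817263281386
15 82 [-11. -42.  17.] [ 9. 39. 20.]
20 300 [-11. -53.  20.] [11. 52. 25.]
25 362 [-11. -54.  25.] [11. 53. 30.]
30 389 [-10. -54.  30.] [11. 52. 35.]
35 468 [ -6. -54.  35.] [11. 52. 40.]
40 374 [ -3. -55.  40.] [11. 53. 45.]
45 409 [  0. -56.  45.] [11. 55. 50.]
50 486 [-10. -56.  50.] [11. 55. 55.]
55 518 [-11. -56.  55.] [11. 55. 60.]
```

Confirmed. With the fingers open they are centred on the TCP laterally, but the tips sit 17 mm above the reported TCP, which disagrees with the stated 19 mm overhang. The pads' grasp point is therefore about 36 mm above the reported TCP, so I'll go down to a reported z of 0.105 and watch the force.

{"op": "step_arm", "data": {"increments": [{"tx":0,"ty":0,"tz":-8,"ax":0,"ay":0,"az":0,"claw":1},{"tx":0,"ty":0,"tz":-8,"ax":0,"ay":0,"az":0,"claw":1},{"tx":0,"ty":0,"tz":-8,"ax":0,"ay":0,"az":0,"claw":1},{"tx":0,"ty":0,"tz":-8,"ax":0,"ay":0,"az":0,"claw":1},{"tx":0,"ty":0,"tz":0,"ax":0,"ay":0,"az":0,"claw":1}]}}

```text
time_s: 8.45
tcp_pos: [0.5528, 0.2032, 0.118]
eef_rot: [180.0, 0.2, 30.0]
contact_force: [0.5, 0.8, 0.1]
gripper_width: 0.0878
```

{"op": "step_arm", "data": {"increments": [{"tx":0,"ty":0,"tz":-5,"ax":0,"ay":0,"az":0,"claw":1},{"tx":0,"ty":0,"tz":-5,"ax":0,"ay":0,"az":0,"claw":1},{"tx":0,"ty":0,"tz":-5,"ax":0,"ay":0,"az":0,"claw":1},{"tx":0,"ty":0,"tz":0,"ax":0,"ay":0,"az":0,"claw":1}]}}

```text
time_s: 8.85
tcp_pos: [0.5532, 0.2035, 0.104]
eef_rot: [-180.0, 0.1, 30.0]
contact_force: [0.1, 0.5, 0.0]
gripper_width: 0.0877
```

{"op": "step_arm", "data": {"increments": [{"tx":0,"ty":0,"tz":0,"ax":0,"ay":0,"az":0,"claw":-1},{"tx":0,"ty":0,"tz":0,"ax":0,"ay":0,"az":0,"claw":-1},{"tx":0,"ty":0,"tz":0,"ax":0,"ay":0,"az":0,"claw":-1},{"tx":0,"ty":0,"tz":0,"ax":0,"ay":0,"az":0,"claw":-1},{"tx":0,"ty":0,"tz":0,"ax":0,"ay":0,"az":0,"claw":-1},{"tx":0,"ty":0,"tz":0,"ax":0,"ay":0,"az":0,"claw":-1},{"tx":0,"ty":0,"tz":0,"ax":0,"ay":0,"az":0,"claw":-1},{"tx":0,"ty":0,"tz":0,"ax":0,"ay":0,"az":0,"claw":-1},{"tx":0,"ty":0,"tz":0,"ax":0,"ay":0,"az":0,"claw":-1},{"tx":0,"ty":0,"tz":0,"ax":0,"ay":0,"az":0,"claw":-1},{"tx":0,"ty":0,"tz":0,"ax":0,"ay":0,"az":0,"claw":-1}], "newtons": 25}}

```text
time_s: 9.95
tcp_pos: [0.5535, 0.2043, 0.1047]
eef_rot: [-180.0, -0.0, 30.0]
contact_force: [-3.4, 5.0, 0.8]
gripper_width: 0.0267
```

The knob is gripped this time: the opening stopped at 27 mm. I'll start the swing.

{"op": "step_arm", "data": {"increments": [{"tx":-0.5,"ty":0.9,"tz":0,"ax":0,"ay":0,"az":0,"claw":-1},{"tx":-0.4,"ty":-0.2,"tz":6.9,"ax":0,"ay":0,"az":0,"claw":-1},{"tx":-1.2,"ty":-0.7,"tz":6.7,"ax":0,"ay":0,"az":0,"claw":-1},{"tx":-1.9,"ty":-1.1,"tz":6.5,"ax":0,"ay":0,"az":0,"claw":-1},{"tx":0,"ty":0,"tz":0,"ax":0,"ay":0,"az":0,"claw":-1}]}}

```text
time_s: 10.45
tcp_pos: [0.5494, 0.2023, 0.1258]
eef_rot: [-180.0, -0.0, 30.0]
contact_force: [0.4, 0.2, -3.6]
gripper_width: 0.0265
```

{"op": "step_arm", "data": {"increments": [{"tx":-2.6,"ty":-1.5,"tz":6.2,"ax":0,"ay":0,"az":0,"claw":-1},{"tx":-3.3,"ty":-1.9,"tz":5.7,"ax":0,"ay":0,"az":0,"claw":-1},{"tx":-3.9,"ty":-2.3,"tz":5.2,"ax":0,"ay":0,"az":0,"claw":-1},{"tx":0,"ty":0,"tz":0,"ax":0,"ay":0,"az":0,"claw":-1}]}}

```text
time_s: 10.85
tcp_pos: [0.5396, 0.1967, 0.1431]
eef_rot: [-180.0, -0.1, 30.0]
contact_force: [0.6, 1.4, -1.6]
gripper_width: 0.0263
```

{"op": "step_arm", "data": {"increments": [{"tx":-4.5,"ty":-2.6,"tz":4.5,"ax":0,"ay":0,"az":0,"claw":-1},{"tx":-4.9,"ty":-2.9,"tz":3.8,"ax":0,"ay":0,"az":0,"claw":-1},{"tx":-5.3,"ty":-3.1,"tz":3.0,"ax":0,"ay":0,"az":0,"claw":-1},{"tx":0,"ty":0,"tz":0,"ax":0,"ay":0,"az":0,"claw":-1}]}}

```text
time_s: 11.25
tcp_pos: [0.5251, 0.1883, 0.1545]
eef_rot: [-180.0, -0.1, 30.0]
contact_force: [0.9, 4.0, 3.3]
gripper_width: 0.0265
```

Following well with small forces. Next comes the last part of the swing, plus 2 mm outward to seat it.

{"op": "step_arm", "data": {"increments": [{"tx":-5.6,"ty":-3.1,"tz":1.8,"ax":0,"ay":0,"az":0,"claw":-1},{"tx":-5.8,"ty":-3.2,"tz":1.0,"ax":0,"ay":0,"az":0,"claw":-1},{"tx":-5.9,"ty":-3.3,"tz":0.2,"ax":0,"ay":0,"az":0,"claw":-1},{"tx":-1,"ty":-0.5,"tz":0,"ax":0,"ay":0,"az":0,"claw":-1},{"tx":0,"ty":0,"tz":0,"ax":0,"ay":0,"az":0,"claw":-1},{"tx":0,"ty":0,"tz":0,"ax":0,"ay":0,"az":0,"claw":-1}]}}

```text
time_s: 11.85
tcp_pos: [0.5079, 0.1785, 0.1579]
eef_rot: [180.0, -0.2, 30.0]
contact_force: [0.4, 1.2, 9.8]
gripper_width: 0.0263
```

```bash
python3 - <<'E'
from h import *
s=r.get_state(); T=s["tcp_pos"]; print(T,s["gripper_width"],s["contact_force"])
k=optics.capture("scene"); c=optics.capture("wrist"); u,v=[int(q) for q in proj(k,[.53,.19,.16])]
print(u-50,v-50,"upright knob",proj(k,[.5067,.1775,.1925]),"wrist",proj(c,[.5067,.1775,.1925]))
b=cv2.resize(k["image"][v-50:v+50,u-50:u+50],(400,400),interpolation=cv2.INTER_CUBIC)
cv2.imwrite("pics/u1.png",np.hstack([b,cv2.resize(c["image"][150:350,160:360],(400,400))]))
E
```

```text
[0.50788113 0.17854614 0.15787234] 0.026331215206315355 [0.40634175 1.17138609 9.82313953]
117 188 upright knob (np.float64(177.18808702887281), np.float64(231.62398592531753)) wrist (np.float64(258.81538728956104), np.float64(258.26113571394444))
```

View pics/u1.png

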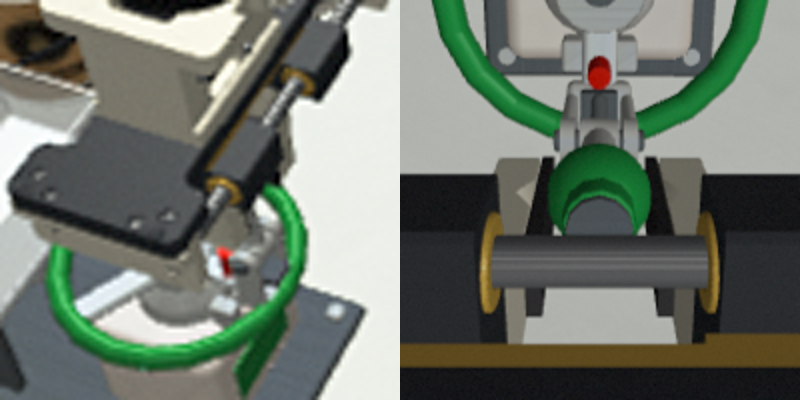

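The crank is upright: in the wrist view the knob is seen end-on at about (600,195) between the pads, with the red pin clear of it. I'll compute the winding arc from the current pose.

```bash
python3 - <<'E'
import numpy as np
C=np.array([551.5,203]);t=np.radians(210-np.linspace(0,187.5,26))
p=C+51*np.c_[np.cos(t),np.sin(t)]
print(p[0],p[-1]);d=np.diff(p.round(1),axis=0).round(1);print(d.tolist())
E
```

```text
[507.33270441 177.5       ] [598.61785616 222.51685505]
[[-2.9, 6.0], [-2.2, 6.3], [-1.3, 6.5], [-0.4, 6.7], [0.4, 6.7], [1.3, 6.5], [2.2, 6.3], [2.9, 6.0], [3.7, 5.5], [4.4, 5.1], [5.1, 4.4], [5.5, 3.7], [6.0, 2.9], [6.3, 2.2], [6.5, 1.3], [6.7, 0.4], [6.7, -0.4], [6.5, -1.3], [6.3, -2.2], [6.0, -2.9], [5.5, -3.7], [5.1, -4.4], [4.4, -5.1], [3.7, -5.5], [2.9, -6.0]]
```

{"op": "step_arm", "data": {"increments": [{"tx":-0.5,"ty":-0.8,"tz":2,"ax":0,"ay":0,"az":0,"claw":-1},{"tx":0,"ty":0,"tz":0,"ax":0,"ay":0,"az":0,"claw":-1},{"tx":0,"ty":0,"tz":0,"ax":0,"ay":0,"az":0,"claw":-1}]}}

```text
time_s: 12.25
tcp_pos: [0.5062, 0.1772, 0.1582]
eef_rot: [180.0, 0.0, 30.0]
contact_force: [-0.8, 1.8, 2.1]
gripper_width: 0.0261
```

{"op": "step_arm", "data": {"increments": [{"tx":-2.9,"ty":6.0,"tz":0,"ax":0,"ay":0,"az":0,"claw":-1},{"tx":-2.2,"ty":6.3,"tz":0,"ax":0,"ay":0,"az":0,"claw":-1},{"tx":-1.3,"ty":6.5,"tz":0,"ax":0,"ay":0,"az":0,"claw":-1},{"tx":-0.4,"ty":6.7,"tz":0,"ax":0,"ay":0,"az":0,"claw":-1},{"tx":0,"ty":0,"tz":0,"ax":0,"ay":0,"az":0,"claw":-1}]}}

```text
time_s: 12.75
tcp_pos: [0.4994, 0.2041, 0.1581]
eef_rot: [-180.0, -0.0, 30.1]
contact_force: [-0.8, 1.0, 2.9]
gripper_width: 0.0263
```

{"op": "step_arm", "data": {"increments": [{"tx":0.4,"ty":6.7,"tz":0,"ax":0,"ay":0,"az":0,"claw":-1},{"tx":1.3,"ty":6.5,"tz":0,"ax":0,"ay":0,"az":0,"claw":-1},{"tx":2.2,"ty":6.3,"tz":0,"ax":0,"ay":0,"az":0,"claw":-1},{"tx":2.9,"ty":6.0,"tz":0,"ax":0,"ay":0,"az":0,"claw":-1},{"tx":0,"ty":0,"tz":0,"ax":0,"ay":0,"az":0,"claw":-1}]}}

```text
time_s: 13.25
tcp_pos: [0.5072, 0.2297, 0.1581]
eef_rot: [-180.0, -0.1, 30.0]
contact_force: [0.2, 2.2, 1.9]
gripper_width: 0.0265
```

{"op": "step_arm", "data": {"increments": [{"tx":3.7,"ty":5.5,"tz":0,"ax":0,"ay":0,"az":0,"claw":-1},{"tx":4.4,"ty":5.1,"tz":0,"ax":0,"ay":0,"az":0,"claw":-1},{"tx":5.1,"ty":4.4,"tz":0,"ax":0,"ay":0,"az":0,"claw":-1},{"tx":5.5,"ty":3.7,"tz":0,"ax":0,"ay":0,"az":0,"claw":-1},{"tx":6.0,"ty":2.9,"tz":0,"ax":0,"ay":0,"az":0,"claw":-1},{"tx":0,"ty":0,"tz":0,"ax":0,"ay":0,"az":0,"claw":-1}]}}

```text
time_s: 13.85
tcp_pos: [0.5324, 0.249, 0.1582]
eef_rot: [179.9, 0.1, 30.0]
contact_force: [4.5, -8.3, 3.1]
gripper_width: 0.0265
```

{"op": "step_arm", "data": {"increments": [{"tx":6.3,"ty":2.2,"tz":0,"ax":0,"ay":0,"az":0,"claw":-1},{"tx":6.5,"ty":1.3,"tz":0,"ax":0,"ay":0,"az":0,"claw":-1},{"tx":6.7,"ty":0.4,"tz":0,"ax":0,"ay":0,"az":0,"claw":-1},{"tx":6.7,"ty":-0.4,"tz":0,"ax":0,"ay":0,"az":0,"claw":-1},{"tx":6.5,"ty":-1.3,"tz":0,"ax":0,"ay":0,"az":0,"claw":-1},{"tx":0,"ty":0,"tz":0,"ax":0,"ay":0,"az":0,"claw":-1}]}}

```text
time_s: 14.45
tcp_pos: [0.5633, 0.2483, 0.1581]
eef_rot: [179.8, 0.3, 29.9]
contact_force: [-3.1, -13.9, 8.0]
gripper_width: 0.0264
```

{"op": "step_arm", "data": {"increments": [{"tx":6.3,"ty":-2.2,"tz":0,"ax":0,"ay":0,"az":0,"claw":-1},{"tx":6.0,"ty":-2.9,"tz":0,"ax":0,"ay":0,"az":0,"claw":-1},{"tx":5.5,"ty":-3.7,"tz":0,"ax":0,"ay":0,"az":0,"claw":-1},{"tx":5.1,"ty":-4.4,"tz":0,"ax":0,"ay":0,"az":0,"claw":-1},{"tx":0,"ty":0,"tz":0,"ax":0,"ay":0,"az":0,"claw":-1}]}}

```text
time_s: 14.95
tcp_pos: [0.5841, 0.2349, 0.1579]
eef_rot: [179.9, 0.5, 29.9]
contact_force: [-11.9, -13.1, 12.0]
gripper_width: 0.0264
```

{"op": "step_arm", "data": {"increments": [{"tx":3.4,"ty":-6.0,"tz":1,"ax":0,"ay":0,"az":0,"claw":-1},{"tx":3.2,"ty":-5.5,"tz":0,"ax":0,"ay":0,"az":0,"claw":-1},{"tx":0,"ty":0,"tz":0,"ax":0,"ay":0,"az":0,"claw":-1}]}}

```text
time_s: 15.25
tcp_pos: [0.5904, 0.2257, 0.1581]
eef_rot: [-179.9, 0.4, 29.9]
contact_force: [-10.8, -5.1, 6.1]
gripper_width: 0.0264
```

```bash
python3 - <<'E'
from h import *
s=r.get_state(); T=s["tcp_pos"]; print(T,s["gripper_width"],s["contact_force"])
k=optics.capture("top"); c=optics.capture("wrist")
b=cv2.resize(k["image"][111:231,119:239],(384,384),interpolation=cv2.INTER_CUBIC)
cv2.imwrite("pics/u2.png",np.hstack([b,c["image"][:,60:460]]))
E
```

```text
[0.5903929  0.22569448 0.15807225] 0.02643516216281114 [-10.76439036  -5.10947889   6.12563834]
```

View pics/u2.png

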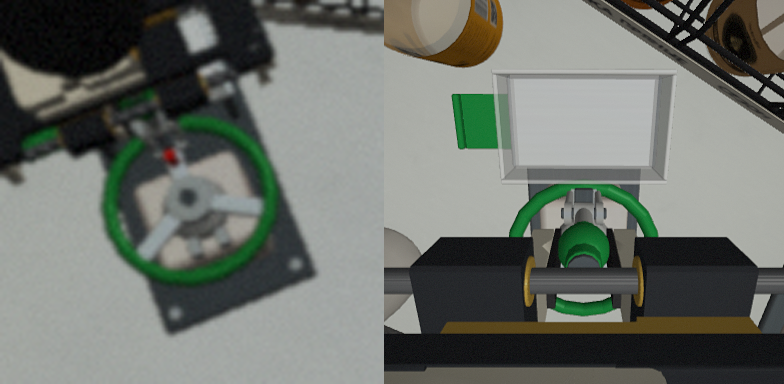

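The shutter is drawn well out to the left, at (480,120), and the pivot is now on the bin side. I'll relieve the radial force and push a little further to feel the stop.

{"op": "step_arm", "data": {"increments": [{"tx":-0.3,"ty":-2.5,"tz":0.5,"ax":0,"ay":0,"az":0,"claw":-1},{"tx":0.5,"ty":-2.0,"tz":0,"ax":0,"ay":0,"az":0,"claw":-1},{"tx":0,"ty":0,"tz":0,"ax":0,"ay":0,"az":0,"claw":-1},{"tx":0,"ty":0,"tz":0,"ax":0,"ay":0,"az":0,"claw":-1}]}}

```text
time_s: 15.75
tcp_pos: [0.5905, 0.2249, 0.1581]
eef_rot: [-179.7, 0.2, 30.0]
contact_force: [-12.8, 6.6, 2.5]
gripper_width: 0.0265
```

It's at the stop: 12 N of tangential force, and the TCP barely moved for the 4.5 mm commanded. I'll relax the push, open and rise straight up.

{"op": "step_arm", "data": {"increments": [{"tx":-1.5,"ty":1,"tz":0,"ax":0,"ay":0,"az":0,"claw":-1},{"tx":0,"ty":0,"tz":0,"ax":0,"ay":0,"az":0,"claw":-1},{"tx":0,"ty":0,"tz":0,"ax":0,"ay":0,"az":0,"claw":1},{"tx":0,"ty":0,"tz":0,"ax":0,"ay":0,"az":0,"claw":1},{"tx":0,"ty":0,"tz":0,"ax":0,"ay":0,"az":0,"claw":1},{"tx":0,"ty":0,"tz":0,"ax":0,"ay":0,"az":0,"claw":1},{"tx":0,"ty":0,"tz":0,"ax":0,"ay":0,"az":0,"claw":1},{"tx":0,"ty":0,"tz":0,"ax":0,"ay":0,"az":0,"claw":1},{"tx":0,"ty":0,"tz":0,"ax":0,"ay":0,"az":0,"claw":1},{"tx":0,"ty":0,"tz":0,"ax":0,"ay":0,"az":0,"claw":1},{"tx":0,"ty":0,"tz":0,"ax":0,"ay":0,"az":0,"claw":1}]}}

```text
time_s: 16.85
tcp_pos: [0.592, 0.224, 0.1598]
eef_rot: [-180.0, -0.0, 30.0]
contact_force: [0.8, -0.6, 0.6]
gripper_width: 0.0872
```

{"op": "step_arm", "data": {"increments": [{"tx":0,"ty":0,"tz":10,"ax":0,"ay":0,"az":0,"claw":1},{"tx":0,"ty":0,"tz":15,"ax":0,"ay":0,"az":0,"claw":1},{"tx":0,"ty":0,"tz":20,"ax":0,"ay":0,"az":0,"claw":1},{"tx":0,"ty":0,"tz":20,"ax":0,"ay":0,"az":0,"claw":1},{"tx":0,"ty":0,"tz":20,"ax":0,"ay":0,"az":0,"claw":1},{"tx":0,"ty":0,"tz":15,"ax":0,"ay":0,"az":0,"claw":1},{"tx":0,"ty":0,"tz":0,"ax":0,"ay":0,"az":0,"claw":1},{"tx":0,"ty":0,"tz":0,"ax":0,"ay":0,"az":0,"claw":1}]}}

```text
time_s: 17.65
tcp_pos: [0.5919, 0.2241, 0.2602]
eef_rot: [-180.0, -0.0, 30.0]
contact_force: [0.4, -0.4, -0.2]
gripper_width: 0.0875
```

```bash
python3 - <<'E'
from h import *
s=r.get_state(); T=s["tcp_pos"]; print(s["time_s"],T,s["gripper_width"],s["contact_force"])
c=optics.capture("wrist"); P=cloud(c);h=cv2.cvtColor(c["image"],cv2.COLOR_BGR2HSV)
m=(h[...,0]>45)&(h[...,0]<85)&(h[...,1]>110)&(h[...,2]>40)&(c["depth"]>0)
a=np.radians(30);x=np.array([np.cos(a),np.sin(a)]);y=np.array([-x[1],x[0]]);A=np.array([.5515,.203])
F=np.dstack([(P[...,:2]-A)@x,(P[...,:2]-A)@y,P[...,2]])*1000
q=F[m&(F[...,2]>165)&(F[...,2]<230)]; print("knob frame",len(q),np.median(q,0),q.min(0),q.max(0))
q=F[m&(F[...,2]<98)&(F[...,1]>30)]; print("shutter",len(q),q.min(0) if len(q) else 0,q.max(0) if len(q) else 0)
k=optics.capture("scene")
cv2.imwrite("pics/f.png",np.hstack([c["image"][:,60:460],k["image"][130:322,70:270].repeat(2,0).repeat(2,1)]))
E
```

```text
17.65 [0.59192672 0.22408713 0.26015645] 0.08750452157960943 [ 0.3751648  -0.39120587 -0.21409972]
knob frame 491 [ 57.00679953  -0.6496197  202.20303347] [ 41.25605993 -13.33705373 192.75326091] [ 63.36766936  13.27520239 214.97687181]
shutter 1311 [19.70998264 32.01211594  9.9795785 ] [130.19369692 105.72123814  89.00962708]
```

View pics/f.png

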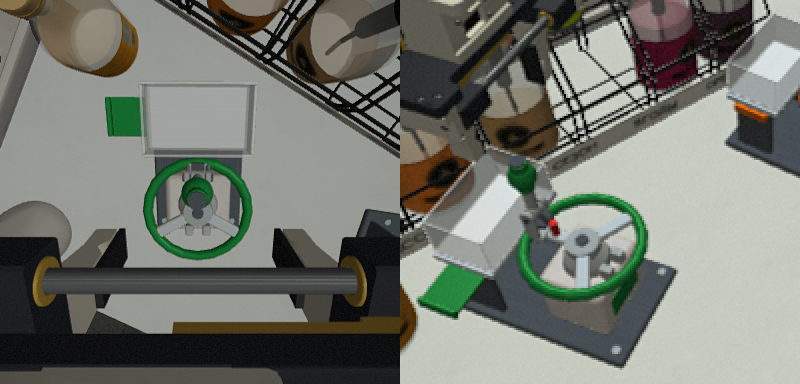

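The crank stands upright on the bin side with the knob centred on the frame's x axis, so the wheel is at its stop. The shutter is out, the gripper is well clear and the force is near zero. Handing in.

```bash
python3 -c "
from plant import r
print(r.close_job())"
```

```text
the job is handed in; nothing more can be done
None
```

The green crank is upright and the green wheel is wound half a turn clockwise to its stop, with the shutter drawn out to the left. The job was handed in at about 17.7 s; no verdict is reported.

**What I did:** I gripped the green knob at 25 N and swung the crank up. I checked in a picture that it was upright, then wound the wheel until it met the stop, with about 12 N of tangential force. I then relaxed the push, opened the gripper and rose straight up 100 mm.

**Last checks:**
- **Wheel:** the knob is on the bin side, within about 1 mm of the frame's x axis, so the wheel is at its stop.
- **Crank:** the top of the knob is 215 mm above the worktop, as it should be when upright.
- **Robot:** the gripper is open and clear, with about 0.6 N of measured force.
- **Orange hopper:** the arm never went near it. Its crank is not visible in the last picture, so I did not recheck it there.

**What failed or disagreed:**
- **Missed grasps:** my first two tries closed on nothing, above the knob. The wrist camera showed the fingertips 17 mm above the reported TCP, although the text and `r.finger_overhang` put them 19 mm ahead of it. I corrected by 36 mm, and the third grasp held.
- **Winding force:** the assumed wheel centre was 1–2 mm off, which gave up to about 20 N at the wrist during the winding, well below the limits.

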